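# Set the right crown mould on the nut dispenser and hold its gate open at the mark

### The arm

A 7-joint arm with a two-finger parallel gripper is mounted at the origin on the work surface. World frame = base frame: x ahead of the robot, y to its left, z up, the work surface at z = 0. Lengths are in m, angles in rad, forces in N, time in s.
With the tool pointing down it reaches from about 0.4 to 0.875 m from the base axis. Payload 6.5 kg.
Tool frame: the origin (TCP) lies midway between the tips of the shut fingers; the grasp point (between the pads) lies grasp_offset behind it (grasp_offset is the distance from the TCP to the grasp point, in m); z points along the fingers, y is the line along which they close (so a half turn about z gives the same grasp; the last joint's range is limited). The gripper opens to 88 mm and grips with 3 to 60 N. Pads are 18 mm wide; open, the fingers measure 123 mm over their backs; the gripper's body (75 mm by 187 mm) begins 45 mm behind the grasp point.
Start: joints at [1.162, 0.536, -0.004, 1.538, 0.003, 1.067, -0.071], TCP at [0.218, -0.612, 0.239] pointing down, gripper open.
Joint ranges: [-2.7, 2.7], [-0.37, 2.16], [-1.27, 1.26], [0.24, 2.4], [-1.31, 4.45], [0.19, 1.91], [-2.76, 2.76]. Speed limits (rad/s): [2.39, 2.39, 3.14, 3.14, 3.14, 3.14, 3.14].

### API

Orientations are given as a rotation vector (axis times angle).
In Python, from bench import observe, read_camera, camera_model, sign_off, grasp_offset gives the robot as it stands. The module is installed in compiled form; this text tells all that it offers.
- The arm moves only by the tool servo_tool, never from a script. Its argument "increments" is a list that holds one entry, the list of rows, each a list of 6 numbers: the shift along the tool's x, y, z in mm, then the turn, a rotation vector about the tool's x, y, z in degrees. In form: [[[x, y, z, rx, ry, rz], ...]]. A call has exactly 8 rows; each row is the pose to reach, as a shift and turn from the pose commanded when the call began, along the tool's axes at that moment; what a row does not reach only later rows make up. A row lasts 1/8 s, in which the tool goes at most 62.5 mm and 10.7 degrees, less where a joint would pass 70% of its speed; a pose out of reach is approached as far as the arm can. A call with a gripper value outside its range is refused whole. "hand" is the opening, from 0 (shut) to 1 (fully open), set as the call begins (left out, the last holds). The fingers move at their own pace and stop on an object; "grip_force" is the grip in N (left out, the last holds). Time passes only in rows, so rows that repeat a pose let the fingers close, or fill a call up. It gives the time, the measured TCP pose, the force, the opening and the grip force at its end, in the units of the state.
- observe(): the state, without advancing time (a new reading comes with each control period).
- read_camera(name): name is "side" or "top"; returns the picture (420x560x3 uint8, red, green, blue); there is no depth.
- camera_model(name): a dict with "vertical_fov" (degrees; the focal length in pixels is half the picture's height over the tangent of half this angle, whatever the lens; pixels are square), "cx", "cy" (the principal point, pixels), "rvec" (rotation vector, rad) and "tvec" (3), from world to camera coordinates, as OpenCV has them. Camera axes: x right, y down, z forward; pixel columns grow to the right and rows downward; lengths in m; the calibration is good to about 2 mm. A picture is of the moment at which its call begins. camera_model takes no time and is no camera call.
- sign_off(): hands the job in; it is judged then, once.
The state is a dict: "clock": time; "joint_positions": joint angles; "qd": joint speeds; "effort": joint torques, N m; "eef_pos": TCP position; "tcp_rot": TCP orientation; "force": force on the tool from outside, world axes, zero at the start; "torque": the same for the moment, N m; "gripper_width": finger opening in m; "finger_force": force on a finger pad.
Only numpy, scipy, OpenCV 4.12 (cv2) and the standard library are available. Lean on these libraries where they do the work, as an engineer would, in place of code of your own. Each camera call takes 0.05 s, during which the arm holds its last target. There are 200 camera calls.

### The job

Of the two crown moulds on the pastry counter, slide the one that fits over the nut dispenser's mould pin, fully home and left free, and put the one that does not fit into the steel wash tray. Then pull the dispenser's sprung gate handle out until it is level with the portion mark (the pair of fins on its rail) and keep it there: finish while still holding it at the mark, do not let go. Leave the cakes and the other things on the counter undisturbed.

Things in the scene. Friction and masses are not known exactly. Their poses are not given: they have to be found in the camera images.
- dispenser: Fixed nut dispenser. Origin on the counter under its mould pin; +x from the pin to its tower, z up; the gate slide pulls out along its -y. Foot plate 12 mm thick, x -45 to 160, y +-60 mm. Tower x 70 to 150, y +-50 mm, with clear hopper up to 182 mm. A chute leans from the tower to the pin, its lip 32 mm from the pin's axis, 51 mm above the counter.
- pin_foot (a point): Foot of the upright mould pin, on the foot plate's top, 12 mm above the counter. A mould that is fully home stands here.
- pin_top (a point): Top of the mould pin: 22 mm diameter, 35 mm tall, tapered at the tip; its top is 47 mm above the counter.
- mould_a: Loose plain aluminium crown mould: round cup 54 mm wide, 40 high, wall 3, about 120 g, with a 6 mm floor with a round hole in its middle. Origin: centre of its underside. The two moulds are alike outside; the hole of one is 26 mm (goes down over the pin), of the other 18 mm (stays on top of the pin). Names do not tell which: look at the hole or try it.
- mould_b: The other crown mould; see mould_a.
- wash_tray: Fixed open steel tray, 140 x 140 mm outside, walls 4 mm thick and 30 mm high, floor 4 mm. Origin at the centre of its underside, axes along its sides.
- gate_handle (a point): Grip point on the gate's upright black handle, on its centre line, 118 mm above the counter. Handle 16 mm (dispenser x) by 14 mm (dispenser y), from 72 to 138 mm above the counter. Slide home: at dispenser x 110, y -135 mm, 85 mm out from the tower's side; best pinched from above, fingers on its faces towards dispenser +x and -x.
- gate (a joint): How far the gate slide is pulled out, in m: 0 home, 0.08 end of travel, moving along dispenser -y. A spring pulls it back: 4 N at home, 100 N/m more; it starts home and goes back if let go.
- mark: Portion mark on the slide's rail: two upright steel fins 3 mm thick, 22 mm either side of the handle's line, tops 78 mm above the counter. Origin midway between them at counter level, axes as the dispenser's. The slide is at the mark when the handle's centre is level with the fins (same dispenser y). It lies 30 to 55 mm out from the handle's home, differently each time.
- dome_cake: Bystander: glossy chocolate dome, 68 mm wide, 43 high, on an 85 mm paper card; origin at the underside's centre.
- pink_cake: Bystander: pink fluted cake, 80 mm wide, 43 high, on a card; origin at the underside's centre.
- yellow_cake: Bystander: yellow fluted cake, 80 mm wide, 43 high, on a card; origin at the underside's centre.
- tart: Bystander: nut tart, 76 mm wide, 30 high, on a card; origin at the underside's centre.
- small_tart: Bystander: small nut tart, 48 mm wide, 25 high, on a 55 mm card; origin at the underside's centre.
- ticket: Bystander: blank price card 82 mm high standing in a 60 x 25 mm wooden block; origin at the underside's centre.
- cutter: Bystander: thin plain steel cutter ring, open right through, 66 mm wide, 45 high: not a mould; origin at the underside's centre.
- spatula: Bystander: spatula lying flat, 260 mm long; origin at the underside near its middle.
Things that resemble listed ones, but are neither listed nor needed, are in the scene too. What is shaped like the mould_a but red is not meant. What is shaped like the wash_tray but pink is not meant.

How it is judged:
On the way, in this order (a step that is already met when the one before it is completed fails the run):
1. the mould that fits stands fully home over the pin and the other lies in the wash tray, both let go (((horizontal distance between mould_a and pin_foot below 0.005 m and z of mould_a in the frame of dispenser below 0.017 m and angle between mould_a's own z axis and vertical below 0.1 rad and x of mould_b in the frame of wash_tray between -0.065 and 0.065 m and y of mould_b in the frame of wash_tray between -0.065 and 0.065 m and z of mould_b in the frame of wash_tray below 0.032 m and linear speed of each of mould_a, mould_b below 0.03 m/s and contact force between the fingers and mould_a below 0.3 N and contact force between the fingers and mould_b below 0.3 N) or (horizontal distance between mould_b and pin_foot below 0.005 m and z of mould_b in the frame of dispenser below 0.017 m and angle between mould_b's own z axis and vertical below 0.1 rad and x of mould_a in the frame of wash_tray between -0.065 and 0.065 m and y of mould_a in the frame of wash_tray between -0.065 and 0.065 m and z of mould_a in the frame of wash_tray below 0.032 m and linear speed of each of mould_b, mould_a below 0.03 m/s and contact force between the fingers and mould_b below 0.3 N and contact force between the fingers and mould_a below 0.3 N))), for 0.2 s.
2. the gate handle is held still at the portion mark (y of gate_handle in the frame of mark between -0.005 and 0.005 m and velocity of joint gate between -0.015 and 0.015 m/s and contact force between the fingers and dispenser above 2 N), for 0.2 s.
At the end, for the whole second after the job is handed in: Fitting mould on the pin: within 5 mm of the plate, centred to 5 mm, upright to 0.1 rad. Other in the tray: within 65 mm of its centre both ways, below 32 mm. Both still, not touched. Gate handle within 5 mm of the mark along the slide, still, held by the fingers (over 2 N) (all of step 2 and ((horizontal distance between mould_a and pin_foot below 0.005 m and z of mould_a in the frame of dispenser below 0.017 m and angle between mould_a's own z axis and vertical below 0.1 rad and x of mould_b in the frame of wash_tray between -0.065 and 0.065 m and y of mould_b in the frame of wash_tray between -0.065 and 0.065 m and z of mould_b in the frame of wash_tray below 0.032 m and linear speed of each of mould_a, mould_b below 0.03 m/s and contact force between the fingers and mould_a below 0.3 N and contact force between the fingers and mould_b below 0.3 N) or (horizontal distance between mould_b and pin_foot below 0.005 m and z of mould_b in the frame of dispenser below 0.017 m and angle between mould_b's own z axis and vertical below 0.1 rad and x of mould_a in the frame of wash_tray between -0.065 and 0.065 m and y of mould_a in the frame of wash_tray between -0.065 and 0.065 m and z of mould_a in the frame of wash_tray below 0.032 m and linear speed of each of mould_b, mould_a below 0.03 m/s and contact force between the fingers and mould_b below 0.3 N and contact force between the fingers and mould_a below 0.3 N))); the arm keeps its last pose, push and grip.
It fails at once if a bystander is moved by more than 25 mm (distance of any of dome_cake, pink_cake, yellow_cake, tart, small_tart, ticket, cutter, spatula from where it was at the start of the episode above 0.025 m).
It also fails if it takes over 72 s, if anything falls off the work surface, if the arm or the gripper's body presses on something with over 40 N, if the wrist force passes 120 N, or if a joint passes its speed limit or range.

## Working session

There is one attempt and no reset: what is moved stays moved. The work goes in short steps, Python scripts to look and compute and a tool call to move; the robot and the scene stay as the last step left them, time stands still between calls to the robot, and variables do not carry over. Pictures are saved under pics/ and viewed, at most 10 in all, crops included, and the job is handed in when it is done.

Besides the shell and the picture viewer there is one more tool, called after "Call:" as name([rows], argument=value, ...), one row to a line, values as JSON. servo_tool: Moves the arm, as the interface text tells. Its arguments: {"type":"object","properties":{"increments":{"type":"array"},"hand":{"type":"number"},"grip_force":{"type":"number"}},"required":["increments"]}

```bash
mkdir -p pics; cat > h.py <<'E'
import numpy as np, cv2
from bench import *
from scipy.spatial.transform import Rotation as R
def cam(n):
    m=camera_model(n); f=210/np.tan(np.radians(m["vertical_fov"])/2)
    return f,m["cx"],m["cy"],R.from_rotvec(m["rvec"]).as_matrix(),np.array(m["tvec"]),m
def px(n,p):
    f,cx,cy,Rm,t,_=cam(n); c=Rm@np.array(p)+t; return np.array([cx+f*c[0]/c[2],cy+f*c[1]/c[2]])
def ray(n,u,v):
    f,cx,cy,Rm,t,_=cam(n); return -Rm.T@t, Rm.T@np.array([(u-cx)/f,(v-cy)/f,1])
def onz(n,u,v,z):
    o,d=ray(n,u,v); return o+d*(z-o[2])/d[2]
def totool(pos,yaw=None):
    """shift in tool axes mm from measured pose"""
    s=observe(); Rt=R.from_rotvec(s["tcp_rot"]).as_matrix()
    return 1000*Rt.T@(np.array(pos)-s["eef_pos"])
E
python3 - <<'E'
from h import *
for n in("top","side"):
    im=read_camera(n); cv2.imwrite(f"pics/{n}0.png",cv2.resize(im[:,:,::-1],None,fx=1.4,fy=1.4,interpolation=cv2.INTER_CUBIC))
    print(n,camera_model(n),"campos",ray(n,0,0)[0])
s=observe(); print(s); print(grasp_offset, R.from_rotvec(s["tcp_rot"]).as_matrix().round(3))
E
```

```text
top {'vertical_fov': 53.702482001190795, 'cx': 278.0273375412847, 'cy': 206.66274927680254, 'rvec': array([ 2.18854677, -2.13912366,  0.12300074]), 'tvec': array([-0.0645429 ,  0.51301202,  1.0651729 ])} campos [ 0.39150228 -0.0530697   1.11617651]
side {'vertical_fov': 54.87477308552011, 'cx': 284.67336033382554, 'cy': 206.50710756838566, 'rvec': array([ 0.6852105 , -2.5897853 ,  1.17027665]), 'tvec': array([0.39621476, 0.26296895, 1.1252039 ])} campos [0.00445461 0.77731961 0.94232532]
{'clock': 0.1, 'joint_positions': array([ 1.16179185,  0.53709079, -0.00446072,  1.53872964,  0.00263292,
        1.06732147, -0.07120265]), 'qd': array([ 0.00030172, -0.00140531,  0.00076912, -0.00247557, -0.00019618,
       -0.00068056,  0.00130057]), 'effort': array([ 2.16682893e-03, -5.72086000e+01,  9.93794873e-01, -2.52234828e+01,
       -5.61181130e-02,  1.34927905e-02,  5.49746198e-05]), 'eef_pos': array([ 0.21829473, -0.61167313,  0.23794367]), 'tcp_rot': array([-3.09405859e+00, -5.35749291e-01,  6.15747125e-04]), 'force': array([ 0.04094733,  0.36517803, -0.16112428]), 'torque': array([-0.02950659, -0.04768699,  0.02762857]), 'finger_force': 0.0, 'gripper_width': 0.08832855804795209}
0.0187 [[ 0.942  0.336 -0.001]
 [ 0.336 -0.942  0.001]
 [-0.    -0.002 -1.   ]]
```

View pics/top0.png

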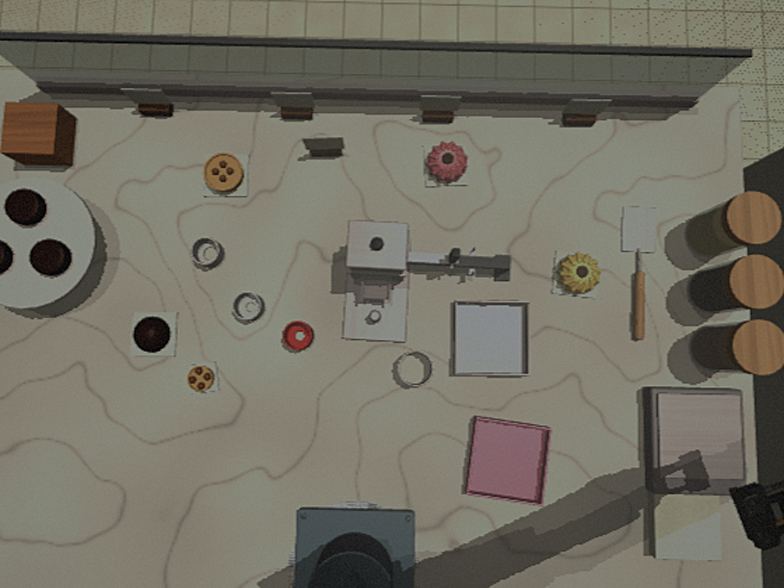

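View pics/side0.png

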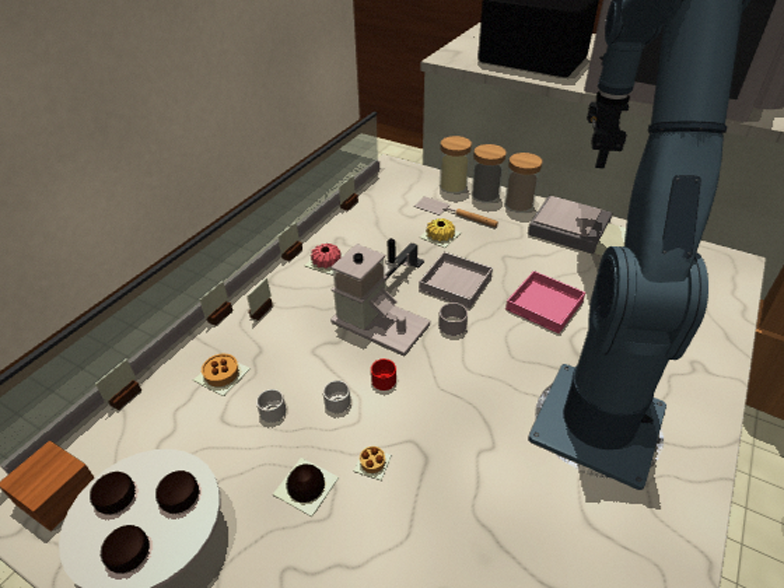

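The top view shows the moulds at about (207,253) and (248,307), the pin at (373,317), the gate handle at (455,255) and the steel tray at (490,338), all in the 1.4x picture. The red mould and the pink tray are decoys. Next I'll zoom in on these.

```bash
python3 - <<'E'
from h import *
t=read_camera("top"); s=read_camera("side"); np.save("t.npy",t); np.save("s.npy",s)
def crop(im,u,v,w,h,k): return cv2.resize(im[v:v+h,u:u+w,::-1],None,fx=k,fy=k,interpolation=cv2.INTER_CUBIC)
a=crop(t,130,165,70,75,4); b=crop(t,235,150,135,75,4)   # 280x300, 540x300
a=np.hstack([a,b])[:, :800]
c=crop(s,175,260,100,50,4); d=crop(s,230,165,100,75,4)
c=cv2.copyMakeBorder(c,0,100,0,0,cv2.BORDER_CONSTANT)
cv2.imwrite("pics/crops.png",np.vstack([a,np.hstack([c,d])]))
E
```

```text
(no output)
```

View pics/crops.png

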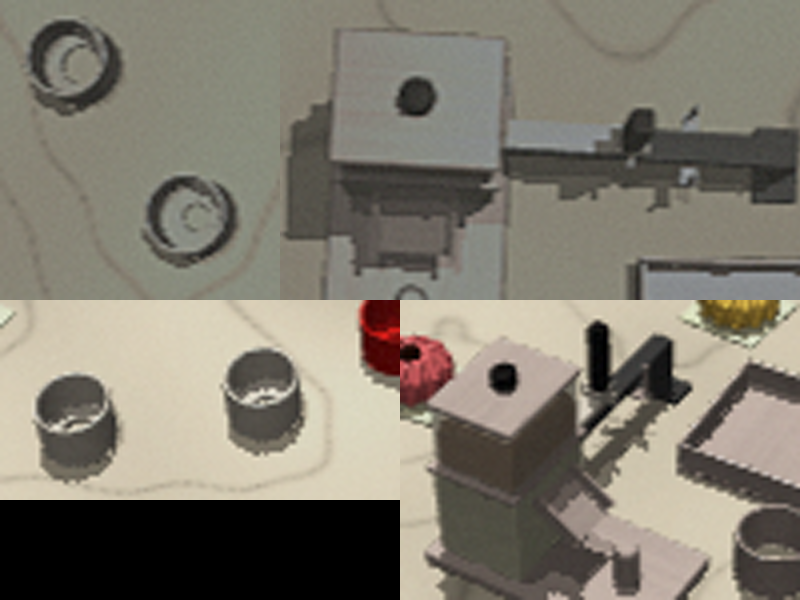

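The upper-left mould (top pixel about (149,182)) has the wider hole, roughly 40 against 32 crop px, so it is the one that fits. The other is at about (178,219). The handle is at crop (638,130) and the fins are near (690,115) and (688,178). I'll turn these into world positions.

```bash
python3 - <<'E'
from h import *
np.set_printoptions(precision=4,suppress=True)
t=np.load("t.npy"); s=np.load("s.npy")
for nm,sp in (("fit",(193.2,285.5)),("other",(240.8,279.5))):
    p=onz("side",*sp,0.04); print(nm,"side rim",p,"-> top px rim",px("top",p)*4-np.array([520,660]),"(crop coords)")
g=cv2.resize(cv2.cvtColor(t,cv2.COLOR_RGB2GRAY),None,fx=4,fy=4,interpolation=cv2.INTER_CUBIC)
for nm,c in (("fit",(148,181)),("other",(177,219))):
    u,v=c; sub=cv2.medianBlur(g[4*(v-20):4*(v+20),4*(u-20):4*(u+20)],3)
    cs=cv2.HoughCircles(sub,cv2.HOUGH_GRADIENT,1,4,param1=100,param2=12,minRadius=36,maxRadius=50)
    if cs is not None:
        for x,y,r in cs[0][:4]:
            q=np.array([u-20+x/4,v-20+y/4]); print(nm,"hough",q,r/4,onz("top",*q,0.04),"r mm",r/4*1.07/415*1000)
# pin
for n,q in (("side",(286.75,227.5)),("top",(266.4,226.4))): print("pin",n,onz(n,*q,0.047))
# tower lid corners and plate (top px)
B=lambda x,y:(235+(x-280)/4,150+y/4)
lid=[onz("top",*B(*q),0.17) for q in ((335,30),(505,40),(500,170),(332,160))]
print("lid",lid)
e=lid[0]-lid[1]; print("yaw from lid y-edges",np.degrees(np.arctan2(-e[0],e[1])), np.degrees(np.arctan2(-(lid[3]-lid[2])[0],(lid[3]-lid[2])[1])))
pl=[onz("top",u/1.4,v/1.4,0.012) for u,v in ((343,340),(406,341.5),(408,270))]
print("plate",pl, np.degrees(np.arctan2(-(pl[0]-pl[1])[0],(pl[0]-pl[1])[1])))
for q in ((690,108),(688,178)): print("fin",onz("top",*B(*q),0.078))
print("handle top?",onz("top",*B(640,130),0.138), onz("side",230+(598-400)/4,165+(323-300)/4,0.138))
tr=[onz("top",u/1.4,v/1.4,0.03) for u,v in ((455,301),(528,303),(526,376),(450,375))]; print("tray",np.array(tr),np.mean(tr,0))
E
```

```text
fit side rim [0.5765 0.3004 0.04  ] -> top px rim [56.9524 58.6109] (crop coords)
other side rim [0.4734 0.218  0.04  ] -> top px rim [174.2539 217.7812] (crop coords)
fit hough [146.625 179.125] 9.3 [0.578  0.2942 0.04  ] r mm 23.978315
fit hough [145.875 178.125] 10.675 [0.5806 0.2963 0.04  ] r mm 27.523495
fit hough [147.875 181.875] 12.075 [0.5708 0.2905 0.04  ] r mm 31.133135
fit hough [149.125 179.625] 11.775 [0.5768 0.2875 0.04  ] r mm 30.359638
other hough [179.625 219.125] 9.575 [0.4746 0.2023 0.04  ] r mm 24.687351
other hough [177.625 220.625] 11.775 [0.4706 0.2073 0.04  ] r mm 30.359638
other hough [177.625 219.625] 11.25 [0.4732 0.2074 0.04  ] r mm 29.006025
other hough [176.375 218.375] 9.3 [0.4764 0.2108 0.04  ] r mm 23.978315
pin side [ 0.4607 -0.0209  0.047 ]
pin top [ 0.4604 -0.024   0.047 ]
lid [array([0.6119, 0.0179, 0.17  ]), array([ 0.6083, -0.0811,  0.17  ]), array([ 0.5319, -0.0797,  0.17  ]), array([0.5355, 0.0172, 0.17  ])]
yaw from lid y-edges -2.100355166073392 -2.1210082390269194
plate [array([0.4177, 0.0326, 0.012 ]), array([ 0.4176, -0.0868,  0.012 ]), array([ 0.5544, -0.088 ,  0.012 ])] -0.05467180951428126
fin [ 0.5881 -0.2021  0.078 ]
fin [ 0.5432 -0.2012  0.078 ]
handle top? [ 0.5627 -0.1637  0.138 ] [ 0.5699 -0.1647  0.138 ]
tray [[ 0.495  -0.1768  0.03  ]
 [ 0.4944 -0.314   0.03  ]
 [ 0.3586 -0.3097  0.03  ]
 [ 0.3572 -0.1689  0.03  ]] [ 0.4263 -0.2424  0.03  ]
```

```bash
cat >> h.py <<'E'
def plan(*tg, yaw=None):
    """print tool-axis shift (mm) and rz (deg) to reach world points (yaw = direction of tool x, deg)"""
    s=observe(); Rt=R.from_rotvec(s["tcp_rot"]).as_matrix()
    y0=np.degrees(np.arctan2(Rt[1,0],Rt[0,0]))
    for p in tg: print(p,"->",(1000*Rt.T@(np.array(p)-s["eef_pos"])).round(1), "rz",None if yaw is None else round((y0-yaw+180)%360-180,1),"tilt",Rt[:,2].round(3))
E
python3 - <<'E'
from h import *
plan((.44,-.2,.24),(.475,.213,.13),yaw=-2)
E
```

```text
(0.44, -0.2, 0.24) -> [ 347.2 -313.4   -1.5] rz 21.6 tilt [-0.     0.001 -1.   ]
(0.475, 0.213, 0.13) -> [ 519.  -690.5  108.8] rz 21.6 tilt [-0.     0.001 -1.   ]
```

Call:
servo_tool([
  [[347,-313,-2,0,0,21.6],[347,-313,-2,0,0,21.6],[347,-313,-2,0,0,21.6],[347,-313,-2,0,0,21.6],[347,-313,-2,0,0,21.6],[347,-313,-2,0,0,21.6],[347,-313,-2,0,0,21.6],[400,-430,-2,0,0,21.6]],
], hand=1, grip_force=20)

```text
clock: 1.2
eef_pos: [0.4373, -0.1633, 0.2409]
tcp_rot: [3.141, -0.053, 0.002]
force: [1.6, -0.1, 0.0]
gripper_width: 0.0882
finger_force: 0.0
```

```bash
python3 - <<'E'
from h import *
plan((.475,.213,.13),(.475,.213,.012),yaw=-2); print(observe()["eef_pos"])
E
```

```text
(0.475, 0.213, 0.13) -> [  24.9 -377.3  110.9] rz 0.1 tilt [ 0.001 -0.    -1.   ]
(0.475, 0.213, 0.012) -> [  24.7 -377.3  228.9] rz 0.1 tilt [ 0.001 -0.    -1.   ]
[ 0.43732621 -0.16325334  0.24087329]
```

Call:
servo_tool([
  [[15,-120,0,0,0,0],[20,-240,30,0,0,0],[25,-300,60,0,0,0],[25,-377,110,0,0,0],[25,-377,110,0,0,0],[25,-377,110,0,0,0],[25,-377,110,0,0,0],[25,-377,110,0,0,0]],
])

```text
clock: 2.2
eef_pos: [0.4728, 0.2122, 0.1299]
tcp_rot: [-3.141, 0.048, 0.002]
force: [-0.2, -0.7, 0.7]
gripper_width: 0.0882
finger_force: 0.0
```

```bash
python3 - <<'E'
from h import *
plan((.475,.213,.07),(.475,.213,.012),yaw=-2); print(observe()["eef_pos"])
t=read_camera("top"); s=read_camera("side")
def crop(im,u,v,w,h,k): return cv2.resize(im[v:v+h,u:u+w,::-1],None,fx=k,fy=k,interpolation=cv2.INTER_CUBIC)
cv2.imwrite("pics/g1.png",np.hstack([crop(t,125,160,95,90,4),crop(s,190,220,100,90,4)]))
E
```

```text
(0.475, 0.213, 0.07) -> [ 2.2 -0.9 59.9] rz 0.2 tilt [-0.002  0.    -1.   ]
(0.475, 0.213, 0.012) -> [  2.3  -0.9 117.9] rz 0.2 tilt [-0.002  0.    -1.   ]
[0.4728404  0.21218055 0.12990078]
```

View pics/g1.png

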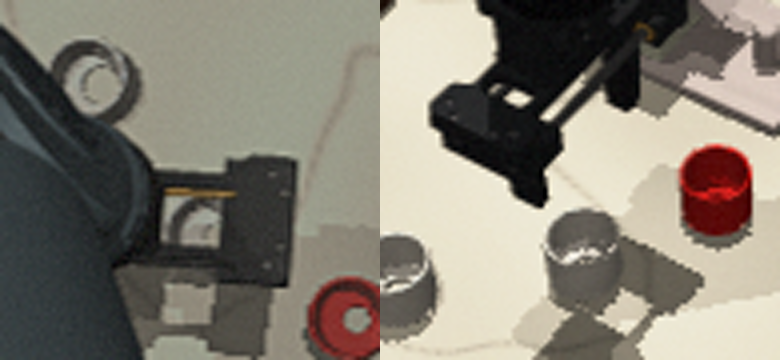

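The gripper straddles the nearer mould: it shows through the finger gap at crop (195,225) in the top view, and in the side view the mould stands under the fingers. I'll descend and grip.

Call:
servo_tool([
  [[2,-1,45,0,0,0],[2,-1,80,0,0,0],[2,-1,105,0,0,0],[2,-1,117,0,0,0],[2,-1,117,0,0,0],[2,-1,117,0,0,0],[2,-1,117,0,0,0],[2,-1,117,0,0,0]],
])

```text
clock: 3.3
eef_pos: [0.4761, 0.2117, 0.0142]
tcp_rot: [-3.141, 0.054, -0.001]
force: [-0.3, -0.2, 0.8]
gripper_width: 0.0881
finger_force: 0.0
```

Call:
servo_tool([
  [[0,0,0,0,0,0],[0,0,0,0,0,0],[0,0,0,0,0,0],[0,0,0,0,0,0],[0,0,0,0,0,0],[0,0,-10,0,0,0],[0,0,-50,0,0,0],[0,0,-100,0,0,0]],
], hand=0.4, grip_force=20)

```text
clock: 4.3
eef_pos: [0.4749, 0.211, 0.1145]
tcp_rot: [3.14, -0.054, -0.003]
force: [0.9, -0.8, -1.8]
gripper_width: 0.0533
finger_force: 20.0
```

```bash
python3 - <<'E'
from h import *
s=observe(); print(s["gripper_width"],s["finger_force"],s["force"])
plan((.44,-.05,.16),(.426,-.242,.16),(.426,-.242,.02),yaw=-2); print(observe()["eef_pos"])
E
```

```text
0.053263412415934304 20.000165038945852 [ 0.8504208  -0.81266518 -1.84157002]
(0.44, -0.05, 0.16) -> [-26.  262.1 -45.2] rz 0.0 tilt [-0.002 -0.001 -1.   ]
(0.426, -0.242, 0.16) -> [-33.5 454.5 -44.9] rz 0.0 tilt [-0.002 -0.001 -1.   ]
(0.426, -0.242, 0.02) -> [-33.2 454.3  95.1] rz 0.0 tilt [-0.002 -0.001 -1.   ]
[0.47487631 0.21100362 0.11448659]
```

Call:
servo_tool([
  [[-10,40,-30,0,0,0],[-20,100,-45,0,0,0],[-26,160,-45,0,0,0],[-28,220,-45,0,0,0],[-30,280,-45,0,0,0],[-32,340,-45,0,0,0],[-33,400,-45,0,0,0],[-33,440,-45,0,0,0]],
])

```text
clock: 5.3
eef_pos: [0.4267, -0.2301, 0.1592]
tcp_rot: [3.14, -0.058, 0.0]
force: [0.8, 0.2, -0.5]
gripper_width: 0.0535
finger_force: 20.0
```

Call:
servo_tool([
  [[0,14,30,0,0,0],[0,14,80,0,0,0],[0,14,115,0,0,0],[0,14,130,0,0,0],[0,14,130,0,0,0],[0,14,130,0,0,0],[0,14,130,0,0,0],[0,14,130,0,0,0]],
])

```text
clock: 6.3
eef_pos: [0.4277, -0.2413, 0.0294]
tcp_rot: [3.14, -0.054, 0.002]
force: [-0.4, 0.2, -1.5]
gripper_width: 0.0533
finger_force: 20.0
```

```bash
python3 - <<'E'
from h import *
s=observe(); print(s["gripper_width"],s["finger_force"],s["force"])
plan((.426,-.242,.02),yaw=-2); print(observe()["eef_pos"])
s=read_camera("side"); t=read_camera("top")
def crop(im,u,v,w,h,k): return cv2.resize(im[v:v+h,u:u+w,::-1],None,fx=k,fy=k,interpolation=cv2.INTER_CUBIC)
cv2.imwrite("pics/tray.png",np.hstack([crop(t,300,200,100,90,4),crop(s,285,155,100,90,4)]))
E
```

```text
0.0532760214941477 19.999899554386502 [-0.41903736  0.24352906 -1.49192625]
(0.426, -0.242, 0.02) -> [-1.7  0.7  9.4] rz 0.0 tilt [ 0.001 -0.001 -1.   ]
[ 0.4277241  -0.24130993  0.02939299]
```

View pics/tray.png

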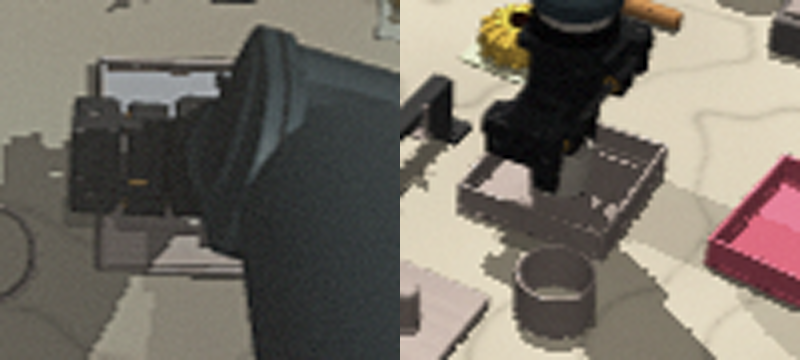

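The mould hangs inside the steel tray, with the tray walls clear around it. I'll lower it, release and lift.

Call:
servo_tool([
  [[0,0,5,0,0,0],[0,0,10,0,0,0],[0,0,10,0,0,0],[0,0,10,0,0,0],[0,0,10,0,0,0],[0,0,10,0,0,0],[0,0,10,0,0,0],[0,0,10,0,0,0]],
])

```text
clock: 7.4
eef_pos: [0.4272, -0.241, 0.0187]
tcp_rot: [3.141, -0.054, 0.0]
force: [0.2, 0.1, -1.7]
gripper_width: 0.0537
finger_force: 20.0
```

Call:
servo_tool([
  [[0,0,0,0,0,0],[0,0,0,0,0,0],[0,0,0,0,0,0],[0,0,0,0,0,0],[0,0,-20,0,0,0],[0,0,-60,0,0,0],[0,0,-110,0,0,0],[0,0,-150,0,0,0]],
], hand=0.78)

```text
clock: 8.4
eef_pos: [0.4274, -0.2411, 0.1705]
tcp_rot: [3.141, -0.054, 0.001]
force: [1.0, -0.6, -0.3]
gripper_width: 0.0688
finger_force: 0.0
```

```bash
python3 - <<'E'
from h import *
s=observe(); print(s["gripper_width"],s["finger_force"],s["force"],s["eef_pos"])
plan((.43,.0,.17),(.5,.2,.17),(.578,.297,.13),yaw=-2)
E
```

```text
0.06875193550830315 0.0 [ 0.95083521 -0.60589    -0.27993791] [ 0.42737048 -0.24112412  0.1705086 ]
(0.43, 0.0, 0.17) -> [  -5.6 -241.1    0.4] rz 0.0 tilt [ 0.001 -0.    -1.   ]
(0.5, 0.2, 0.17) -> [ 5.750e+01 -4.434e+02  4.000e-01] rz 0.0 tilt [ 0.001 -0.    -1.   ]
(0.578, 0.297, 0.13) -> [ 132.1 -543.    40.4] rz 0.0 tilt [ 0.001 -0.    -1.   ]
```

Call:
servo_tool([
  [[0,-60,0,0,0,0],[-3,-120,0,0,0,0],[-5,-180,0,0,0,0],[-5,-240,0,0,0,0],[10,-300,0,0,0,0],[30,-360,0,0,0,0],[50,-420,0,0,0,0],[80,-470,0,0,0,0]],
], hand=1)

```text
clock: 9.4
eef_pos: [0.5231, 0.2285, 0.1687]
tcp_rot: [3.141, -0.051, -0.001]
force: [1.1, -0.9, 1.1]
gripper_width: 0.0883
finger_force: 0.0
```

Call:
servo_tool([
  [[50,-60,20,0,0,0],[52,-73,40,0,0,0],[52,-73,40,0,0,0],[52,-73,40,0,0,0],[52,-73,40,0,0,0],[52,-73,40,0,0,0],[52,-73,40,0,0,0],[52,-73,40,0,0,0]],
])

```text
clock: 10.4
eef_pos: [0.5777, 0.297, 0.1288]
tcp_rot: [-3.141, 0.054, -0.0]
force: [0.1, -0.4, 0.3]
gripper_width: 0.0879
finger_force: 0.0
```

```bash
python3 - <<'E'
from h import *
plan((.578,.297,.014),yaw=-2); print(observe()["eef_pos"])
t=read_camera("top"); s=read_camera("side"); np.save("t2.npy",t); np.save("s2.npy",s)
def crop(im,u,v,w,h,k): return cv2.resize(im[v:v+h,u:u+w,::-1],None,fx=k,fy=k,interpolation=cv2.INTER_CUBIC)
cv2.imwrite("pics/g2.png",np.vstack([np.hstack([crop(s,150,230,100,75,4),crop(t,310,200,100,75,4)]),np.hstack([crop(t,110,140,100,75,4),crop(t,300,160,100,75,4)])]))
E
```

```text
(0.578, 0.297, 0.014) -> [  0.3  -0.  114.8] rz 0.0 tilt [ 0.  0. -1.]
[0.57770743 0.29700158 0.12881877]
```

View pics/g2.png

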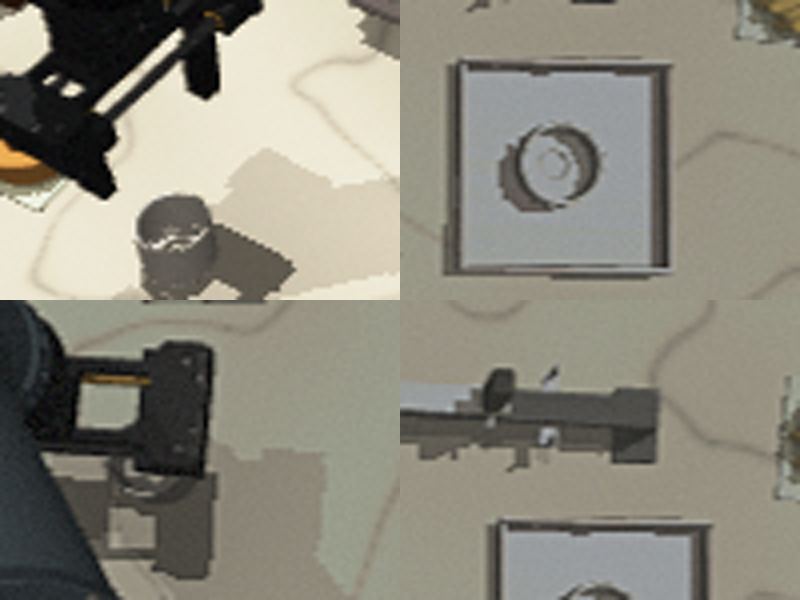

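The first mould now lies flat in the steel tray with its rim around crop (560,167). The gripper is above the second mould (crop (175,245) in the side view), so I'll descend and grip it.

Call:
servo_tool([
  [[0,0,45,0,0,0],[0,0,80,0,0,0],[0,0,105,0,0,0],[0,0,115,0,0,0],[0,0,115,0,0,0],[0,0,115,0,0,0],[0,0,115,0,0,0],[0,0,115,0,0,0]],
])

```text
clock: 11.5
eef_pos: [0.5781, 0.2973, 0.0143]
tcp_rot: [-3.141, 0.054, -0.001]
force: [0.1, 0.1, 0.1]
gripper_width: 0.0881
finger_force: 0.0
```

Call:
servo_tool([
  [[0,0,0,0,0,0],[0,0,0,0,0,0],[0,0,0,0,0,0],[0,0,0,0,0,0],[0,0,0,0,0,0],[0,0,-10,0,0,0],[0,0,-50,0,0,0],[0,0,-100,0,0,0]],
], hand=0.4)

```text
clock: 12.5
eef_pos: [0.5769, 0.2967, 0.1143]
tcp_rot: [3.14, -0.054, -0.003]
force: [1.0, 0.1, -0.5]
gripper_width: 0.0535
finger_force: 20.0
```

```bash
python3 - <<'E'
from h import *
np.set_printoptions(precision=4,suppress=True)
s=observe(); print(s["gripper_width"],s["finger_force"],s["eef_pos"])
t=np.load("t2.npy"); print("tray mould by rim", onz("top",350,241.75,.044))
# subpixel pin & hole comparisons with Hough on the upscaled frames
def hough(im,u,v,w,r0,r1,p2,k=6):
    g=cv2.resize(cv2.cvtColor(im[v-w:v+w,u-w:u+w],cv2.COLOR_RGB2GRAY),None,fx=k,fy=k,interpolation=cv2.INTER_CUBIC)
    c=cv2.HoughCircles(g,cv2.HOUGH_GRADIENT,1,3,param1=60,param2=p2,minRadius=int(r0*k),maxRadius=int(r1*k))
    return [] if c is None else [(u-w+(x+.5)/k-.5,v-w+(y+.5)/k-.5,r/k) for x,y,r in c[0][:4]]
for im in (np.load("t.npy"),t):
    print("pin",[(np.round(c,2),onz("top",*c[:2],.045)) for c in hough(im,266,226,12,3,6.5,8)])
print("tray mould rim",[(np.round(c,2),onz("top",*c[:2],.044)) for c in hough(t,349,242,18,9,12.5,10)])
i=np.load("t.npy")
for nm,im,c in (("fit",i,(150,181)),("other",i,(178,219)),("tray",t,(349,241))):
    print(nm,"hole",[np.round(c,2) for c in hough(im,*c,9,2.5,7,6)])
plan((.5,.2,.17),(.43,.1,.17),(.4605,-.0225,.12),yaw=-2)
# top-view bright mask of pin & side/vertical crop
T=np.load("t.npy"); S=np.load("s.npy")
cr=lambda im,u,v,w,h,k: cv2.resize(im[v:v+h,u:u+w,::-1],None,fx=k,fy=k,interpolation=cv2.INTER_CUBIC)
cv2.imwrite("pics/pin.png",np.vstack([np.hstack([cr(T,245,208,40,30,10),cr(S,267,215,40,30,10)]),np.hstack([cr(T,130,165,40,30,10),cr(T,158,204,40,30,10)])]))
E
```

```text
0.053537684204929006 19.99996912156348 [0.5769 0.2967 0.1143]
tray mould by rim [ 0.4259 -0.2404  0.044 ]
pin [(array([267.5 , 225.33,   4.3 ], dtype=float32), array([ 0.4633, -0.0267,  0.045 ])), (array([267.  , 225.5 ,   4.73], dtype=float32), array([ 0.4629, -0.0254,  0.045 ])), (array([267.33, 224.17,   3.6 ], dtype=float32), array([ 0.4664, -0.0262,  0.045 ])), (array([266.33, 226.67,   6.  ], dtype=float32), array([ 0.4598, -0.0238,  0.045 ]))]
pin [(array([267.5 , 225.5 ,   4.47], dtype=float32), array([ 0.4629, -0.0267,  0.045 ])), (array([267.  , 225.67,   4.8 ], dtype=float32), array([ 0.4625, -0.0254,  0.045 ])), (array([268.  , 225.67,   3.73], dtype=float32), array([ 0.4625, -0.028 ,  0.045 ])), (array([267.  , 224.5 ,   3.63], dtype=float32), array([ 0.4655, -0.0254,  0.045 ]))]
tray mould rim [(array([349.67, 240.67,   9.57], dtype=float32), array([ 0.4287, -0.2395,  0.044 ])), (array([348.67, 241.17,  10.45], dtype=float32), array([ 0.4273, -0.2369,  0.044 ])), (array([348.67, 240.67,  10.68], dtype=float32), array([ 0.4286, -0.2369,  0.044 ])), (array([347.67, 240.  
[... 211 characters left out ...]
at32), array([148.17, 180.83,   6.72], dtype=float32)]
other hole [array([179.67, 220.5 ,   5.6 ], dtype=float32), array([181.  , 219.83,   4.67], dtype=float32), array([176.17, 220.  ,   6.33], dtype=float32), array([177.33, 221.  ,   6.33], dtype=float32)]
tray hole [array([346.5 , 239.  ,   6.33], dtype=float32), array([347.17, 242.  ,   6.9 ], dtype=float32), array([347.33, 242.67,   6.72], dtype=float32), array([346.5 , 239.67,   6.15], dtype=float32)]
(0.5, 0.2, 0.17) -> [-73.7  99.3 -55.5] rz 0.0 tilt [-0.002 -0.001 -1.   ]
(0.43, 0.1, 0.17) -> [-140.2  201.6  -55.3] rz 0.0 tilt [-0.002 -0.001 -1.   ]
(0.4605, -0.0225, 0.12) -> [-105.5  323.    -5.2] rz 0.0 tilt [-0.002 -0.001 -1.   ]
```

View pics/pin.png

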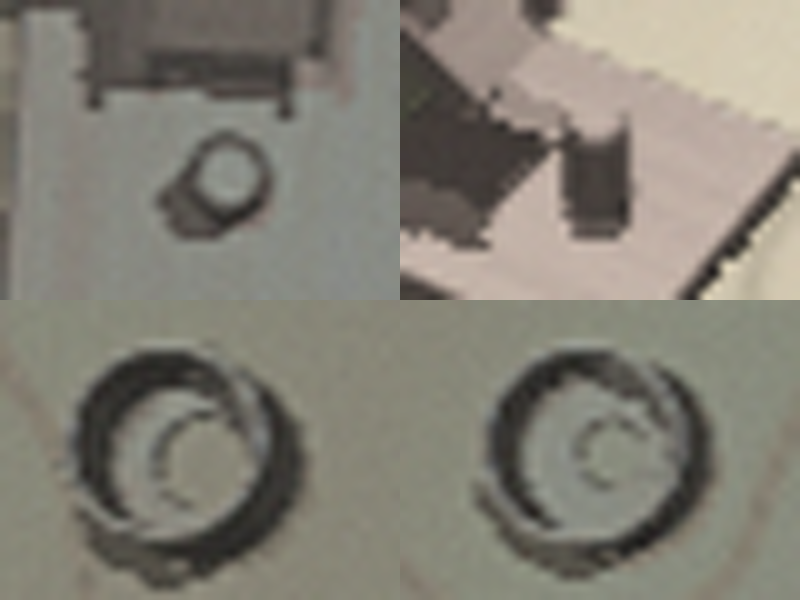

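The mould now in the gripper clearly has the larger hole (lower-left panel, about 95 px against 70 px), so it is the one that fits. The pin tip is at top pixel (267.3,224.8). With the plate edges, that puts the pin at about (0.4635, -0.026). I'll carry the mould over the pin.

Call:
servo_tool([
  [[-20,25,-40,0,0,0],[-55,70,-55,0,0,0],[-90,115,-55,0,0,0],[-120,160,-55,0,0,0],[-130,210,-55,0,0,0],[-120,260,-40,0,0,0],[-102,310,-20,0,0,0],[-102,327,-5,0,0,0]],
])

```text
clock: 13.5
eef_pos: [0.4654, -0.0296, 0.1186]
tcp_rot: [3.14, -0.061, 0.002]
force: [0.1, -0.5, -1.4]
gripper_width: 0.0534
finger_force: 20.0
```

Call:
servo_tool([
  [[0,0,20,0,0,0],[0,0,40,0,0,0],[0,0,50,0,0,0],[0,0,50,0,0,0],[0,0,50,0,0,0],[0,0,50,0,0,0],[0,0,50,0,0,0],[0,0,50,0,0,0]],
])

```text
clock: 14.5
eef_pos: [0.4647, -0.0262, 0.0688]
tcp_rot: [3.141, -0.054, 0.0]
force: [-0.9, -0.2, -1.0]
gripper_width: 0.0535
finger_force: 20.0
```

```bash
python3 - <<'E'
from h import *
s=observe(); print(s["gripper_width"],s["finger_force"],s["eef_pos"],s["force"])
plan((.4635,-.026,.065),(.4635,-.026,.026),yaw=-2)
S=read_camera("side"); T=read_camera("top")
cr=lambda im,u,v,w,h,k: cv2.resize(im[v:v+h,u:u+w,::-1],None,fx=k,fy=k,interpolation=cv2.INTER_CUBIC)
im=cr(S,250,180,80,60,10); 
p=s["eef_pos"]; zb=p[2]-.014
for z in (zb,zb+.04):
    q=[(px("side",(p[0]+.027*np.cos(a),p[1]+.027*np.sin(a),z))-[250,180]+.5)*10 for a in np.linspace(0,6.28,40)]
    cv2.polylines(im,[np.int32(q)],True,(0,255,0),1)
for z in (.012,.047):
    cv2.circle(im,tuple(np.int32((px("side",(.4635,-.026,z))-[250,180]+.5)*10)),4,(0,0,255),-1)
cv2.imwrite("pics/hover.png",im)
E
```

```text
0.053453815449820204 19.999979635176715 [ 0.46465128 -0.02621003  0.06880563] [-0.93459422 -0.16956246 -1.0052094 ]
(0.4635, -0.026, 0.065) -> [-1.2 -0.2  3.8] rz 0.0 tilt [ 0. -0. -1.]
(0.4635, -0.026, 0.026) -> [-1.2 -0.2 42.8] rz 0.0 tilt [ 0. -0. -1.]
```

View pics/hover.png

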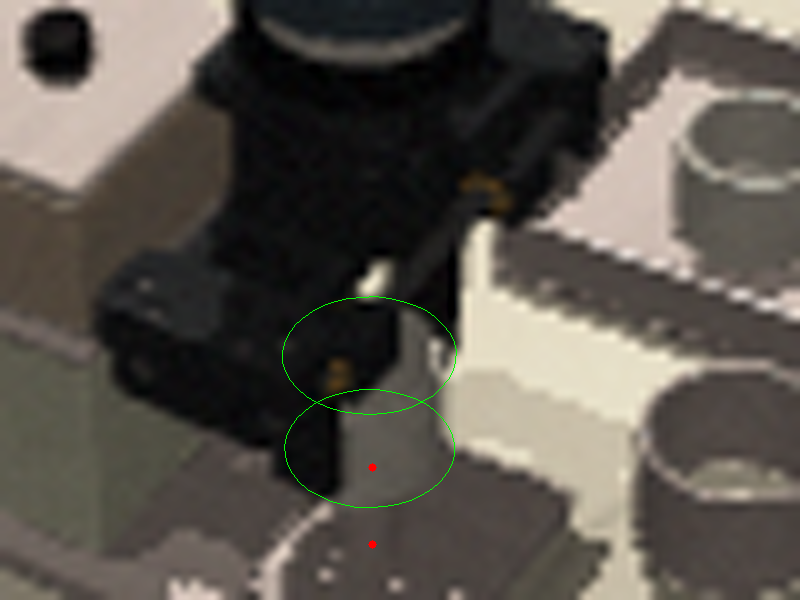

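The held mould's outline matches the prediction to about 0.5 px, with the same small bias as the pin, so the two are aligned. I'll lower it gently.

Call:
servo_tool([
  [[-1,0,4,0,0,0],[-1,0,7,0,0,0],[-1,0,10,0,0,0],[-1,0,12,0,0,0],[-1,0,15,0,0,0],[-1,0,17,0,0,0],[-1,0,17,0,0,0],[-1,0,17,0,0,0]],
], grip_force=12)

```text
clock: 15.6
eef_pos: [0.4636, -0.0261, 0.0517]
tcp_rot: [3.141, -0.054, 0.0]
force: [0.0, -0.3, -1.1]
gripper_width: 0.0538
finger_force: 12.0
```

Call:
servo_tool([
  [[0,0,4,0,0,0],[0,0,8,0,0,0],[0,0,12,0,0,0],[0,0,16,0,0,0],[0,0,20,0,0,0],[0,0,24,0,0,0],[0,0,25,0,0,0],[0,0,25,0,0,0]],
])

```text
clock: 16.6
eef_pos: [0.4636, -0.0261, 0.0266]
tcp_rot: [3.141, -0.054, -0.0]
force: [-0.3, 0.1, -1.5]
gripper_width: 0.0537
finger_force: 12.0
```

Call:
servo_tool([
  [[0,0,0,0,0,0],[0,0,0,0,0,0],[0,0,0,0,0,0],[0,0,0,0,0,0],[0,0,-10,0,0,0],[0,0,-50,0,0,0],[0,0,-110,0,0,0],[0,0,-170,0,0,0]],
], hand=0.8)

```text
clock: 17.6
eef_pos: [0.4631, -0.0261, 0.1989]
tcp_rot: [-3.141, 0.053, 0.0]
force: [1.1, -0.6, -0.1]
gripper_width: 0.0706
finger_force: 0.0
```

```bash
python3 - <<'E'
from h import *
s=observe(); print(s["eef_pos"],s["force"],s["joint_positions"].round(2))
plan((.42,-.19,.22),(.568,-.165,.22),yaw=88);plan((.568,-.165,.22),yaw=-92)
S=read_camera("side"); T=read_camera("top"); np.save("t3.npy",T)
cr=lambda im,u,v,w,h,k: cv2.resize(im[v:v+h,u:u+w,::-1],None,fx=k,fy=k,interpolation=cv2.INTER_CUBIC)
cv2.imwrite("pics/home.png",np.hstack([cr(S,250,190,66,75,6),cr(T,240,150,66,75,6)]))
E
```

```text
[ 0.46312931 -0.02610345  0.19894408] [ 1.05998597 -0.56230205 -0.12375165] [ 0.25  0.3  -0.34  2.04  0.13  0.83 -1.77]
(0.42, -0.19, 0.22) -> [-37.5 165.3 -21.1] rz -89.9 tilt [-0.  0. -1.]
(0.568, -0.165, 0.22) -> [109.5 135.3 -21.1] rz -89.9 tilt [-0.  0. -1.]
(0.568, -0.165, 0.22) -> [109.5 135.3 -21.1] rz 90.1 tilt [-0.  0. -1.]
```

View pics/home.png

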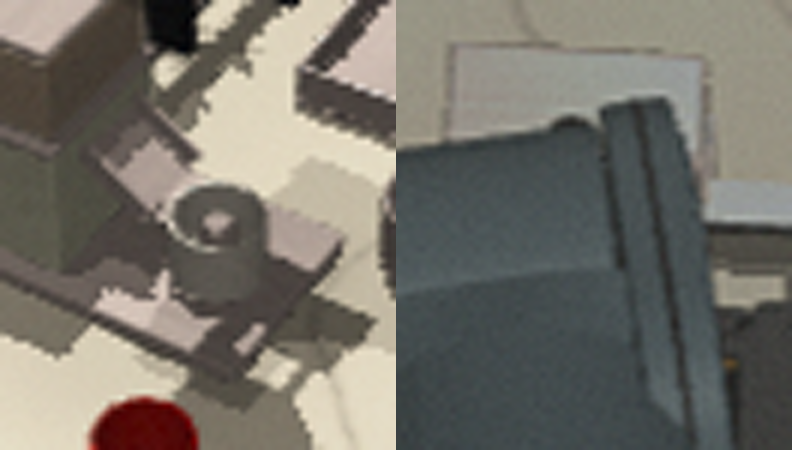

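The fitting mould stands flat on the plate over the pin, with the pin visible inside it at side crop (215,225). On to the gate handle, with a quarter turn (rz negative, away from joint 7's limit).

Call:
servo_tool([
  [[0,0,-30,0,0,0],[20,40,-40,0,0,-10.5],[45,80,-40,0,0,-21],[70,110,-40,0,0,-31.5],[90,130,-40,0,0,-42],[109,135,-40,0,0,-52.5],[109,135,-40,0,0,-63],[109,135,-40,0,0,-73.5]],
])

```text
clock: 18.7
eef_pos: [0.5676, -0.1647, 0.2364]
tcp_rot: [-2.543, -1.844, 0.001]
force: [-0.4, 0.3, 0.0]
gripper_width: 0.0705
finger_force: 0.0
```

Call:
servo_tool([
  [[0,0,0,0,0,-8],[0,0,0,0,0,-16.5],[0,0,0,0,0,-16.5],[0,0,0,0,0,-16.5],[0,0,0,0,0,-16.5],[0,0,0,0,0,-16.5],[0,0,0,0,0,-16.5],[0,0,0,0,0,-16.5]],
])

```text
clock: 19.7
eef_pos: [0.5679, -0.1648, 0.2367]
tcp_rot: [2.259, 2.183, -0.0]
force: [-0.0, 1.0, 0.4]
gripper_width: 0.0709
finger_force: 0.0
```

```bash
python3 - <<'E'
from h import *
np.set_printoptions(precision=4,suppress=True)
s=observe(); print(s["eef_pos"],s["force"],s["joint_positions"].round(2))
plan((.568,-.165,.1),yaw=88)
T=np.load("t.npy"); S=np.load("s.npy"); S2=read_camera("side")
cr=lambda im,u,v,w,h,k: cv2.resize(im[v:v+h,u:u+w,::-1],None,fx=k,fy=k,interpolation=cv2.INTER_CUBIC)
im=np.vstack([np.hstack([cr(T,305,165,65,40,6),cr(S,255,155,65,40,6)]),np.hstack([cr(S2,255,130,65,50,6),cr(S,255,155,65,50,6)])])
print(im.shape); cv2.imwrite("pics/gate.png",im)
E
```

```text
[ 0.5679 -0.1648  0.2367] [-0.0381  0.9791  0.418 ] [ 0.62  0.5  -0.57  1.68  0.3   1.05 -0.07]
(0.568, -0.165, 0.1) -> [ -0.2   0.1 136.7] rz 0.0 tilt [ 0. -0. -1.]
(540, 780, 3)
```

View pics/gate.png

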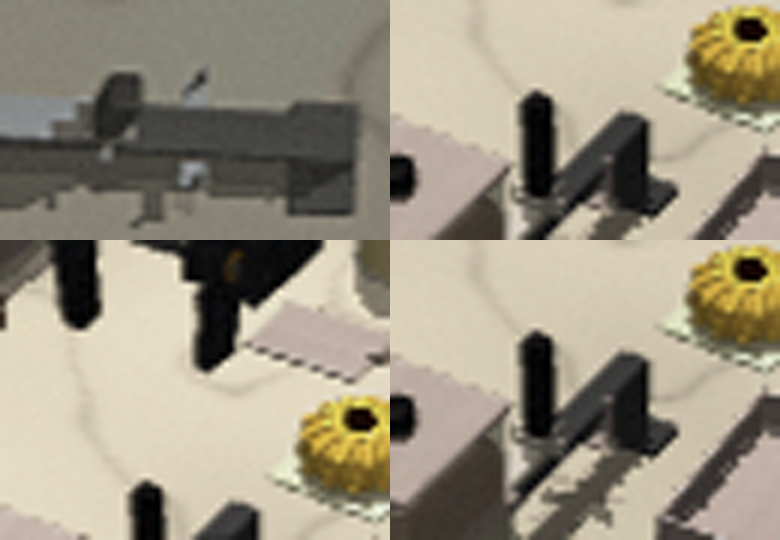

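The gripper is above the handle. In the top crop the handle's top is near (124,86), and the fins are near (200,78) and (195,172). I'll descend onto the handle and read the fin pixels numerically.

Call:
servo_tool([
  [[0,0,45,0,0,0],[0,0,90,0,0,0],[0,0,120,0,0,0],[0,0,135,0,0,0],[0,0,135,0,0,0],[0,0,135,0,0,0],[0,0,135,0,0,0],[0,0,135,0,0,0]],
])

```text
clock: 20.75
eef_pos: [0.5684, -0.165, 0.1024]
tcp_rot: [2.258, 2.182, 0.001]
force: [0.4, -0.5, 0.4]
gripper_width: 0.0702
finger_force: 0.0
```

```bash
python3 - <<'E'
from h import *
np.set_printoptions(precision=4,suppress=True,linewidth=200)
s=observe(); print(s["eef_pos"],s["force"])
t=np.load("t.npy").mean(2).astype(int); S=np.load("s.npy").mean(2).astype(int)
print("top u 318..345"); 
for v in range(174,202): print(v,t[v,318:346])
th=np.radians(-2); c=np.array([.4636,-.0261]); Rm=np.array([[np.cos(th),-np.sin(th)],[np.sin(th),np.cos(th)]])
W=lambda x,y,z:(*(c+Rm@np.array([x,y])),z)
for out in (.035,.040,.045):
    print(out,[ (n,dx,z,px(n,W(.110+dx,-.135-out,z)).round(1)) for n in("top","side") for dx in(-.022,.022) for z in (.078,.055)])
print("handle home",[(n,z,px(n,W(.110,-.135,z)).round(1)) for n in("top","side") for z in(.138,.072)])
print("side u 285..305")
for v in range(170,190): print(v,S[v,283:306])
E
```

```text
[ 0.5684 -0.165   0.1024] [ 0.4217 -0.5168  0.3926]
top u 318..345
174 [126 127 131 129 128 129 131 130 127 128 129 128 131 130 131 131 128 132 128 129 129 132 129 129 130 131 130 131]
175 [128 128 128 129 129 132 130 129 131 131 132 129 127 129 129 131 129 131 130 134 131 129 130 129 130 129 129 128]
176 [127 126 127 130 132 133 138 140 138 138 135 132 129 127 132 129 129 132 132 135 117 114 135 129 128 131 130 129]
177 [128 128 127 131 124  93  63  63  69  70 107 133 130 129 129 130 130 129 135 111  65 105 136 129 130 127 131 129]
178 [128 128 133 126  92  42  44  46  48  40  81 123 131 130 127 130 129 135 131  89  42 101 133 128 132 128 131 130]
179 [129 130 136 114  60  43  52  55  52  48  81 121 133 130 128 130 132 128  91  66 114 136 131 129 130 131 127 130]
180 [131 131 121  88  35  43  56  52  56  49  80 120 135 133 127 127 134 103 103 131 135 138 132 127 128 130 127 129]
181 [144 149 120  46  33  49  53  55  53  53  83 126 139 133 135 133 135 121 126 144 144 139 131 134 132 136 133 132]
182 [ 88  92  77  34  34  44  55  60  61  61  67  84  94  97 108 104 107 114 132 129 128 
[... 4725 characters left out ...]
4 186 185 188]
183 [ 93  69  58  60  62  61  52  42  53  28  21  21  24  20  17 171 188 187 188 187 187 187 188]
184 [ 56  61  60  62  63  53  27  35  58  28  19  19  15  22  23  86 152 185 189 191 189 190 190]
185 [ 83  67  61  63  50  27  26  59  59  31  19  21  23  22  19  58  60  89  93 148 184 190 190]
186 [ 68  59  59  54  27  18  47  62  58  31  21  21  21  21  20  46  58  60  59  78 176 187 188]
187 [ 60  65  56  20  17  46 121 123  73  31  21  20  22  23  22  57  61  61  43  41 175 189 188]
188 [124  71  29  19  48 137 169 130  71  57  30  21  20  19  27  31  57  45  41 172 189 191 189]
189 [ 73  49  22 139 162 110  90 138 101  65  37  23  17  24  27  56  47  42 177 190 190 190 189]
```

The fins, read from the top view (u about 338.5) and the side view (spot at (290.7,181)), put the mark about 40 mm out from home. The handle's home position matches the prediction in both views. I'll grip the handle, then pull 40 mm along tool -x.

Call:
servo_tool([
  [[0,0,2,0,0,0],[0,0,2,0,0,0],[0,0,2,0,0,0],[0,0,2,0,0,0],[0,0,2,0,0,0],[0,0,2,0,0,0],[0,0,2,0,0,0],[0,0,2,0,0,0]],
], hand=0, grip_force=40)

```text
clock: 21.75
eef_pos: [0.5698, -0.1648, 0.0999]
tcp_rot: [2.257, 2.182, 0.005]
force: [6.0, -1.0, -3.9]
gripper_width: 0.0155
finger_force: 40.0
```

Call:
servo_tool([
  [[-5,0,0,0,0,0],[-11,0,0,0,0,0],[-18,0,0,0,0,0],[-25,0,0,0,0,0],[-32,0,0,0,0,0],[-37,0,0,0,0,0],[-40,0,0,0,0,0],[-40,0,0,0,0,0]],
])

```text
clock: 22.75
eef_pos: [0.5686, -0.2012, 0.0999]
tcp_rot: [-2.256, -2.185, -0.009]
force: [4.6, 8.0, -2.7]
gripper_width: 0.0154
finger_force: 40.0
```

Call:
servo_tool([
  [[0,0,0,0,0,0],[0,0,0,0,0,0],[0,0,0,0,0,0],[0,0,0,0,0,0],[0,0,0,0,0,0],[0,0,0,0,0,0],[0,0,0,0,0,0],[0,0,0,0,0,0]],
])

```text
clock: 23.75
eef_pos: [0.5686, -0.2009, 0.0999]
tcp_rot: [-2.256, -2.186, -0.009]
force: [3.9, 6.8, -2.6]
gripper_width: 0.0154
finger_force: 40.0
```

```bash
python3 - <<'E'
from h import *
np.set_printoptions(precision=4,suppress=True,linewidth=200)
s=observe(); print(s["eef_pos"],s["force"],s["gripper_width"],s["finger_force"])
S=read_camera("side").mean(2).astype(int); np.save("s4.npy",S)
th=np.radians(-2); c=np.array([.4636,-.0261]); Rm=np.array([[np.cos(th),-np.sin(th)],[np.sin(th),np.cos(th)]])
print("TCP in dispenser",Rm.T@(s["eef_pos"][:2]-c))
print("side u 276..297")
for v in range(160,192): print(v,S[v,276:298])
E
```

```text
[ 0.5686 -0.2009  0.0999] [ 3.8729  6.7584 -2.6256] 0.015366015629434727 40.01482017338276
TCP in dispenser [ 0.111  -0.1711]
side u 276..297
160 [11 24 15 14 16 30 30 31 17 17 15  9  8 11 16 10  9  8 12  4 49 53]
161 [ 50  24  13  16  17  11  15  59  27  18  21  16  18  15   8  28  33  19  16  11 149 160]
162 [204 102  18  11  13  10  13  48  26  11  13  11  11  16  20  40  34  19  13  11 149 160]
163 [213 102  25  10  13  11  10   7  11  15  12  12  18  14  30  37  32  31  30  63 155 203]
164 [211 134  42  11   9   7   9   7  12  15  11  14  14  11  22  35  28  31  36  35  34  56]
165 [212 134  42   9   4   7  12   7   9  11  11  15  15  12  14  28  14  96  75  37  39  37]
166 [211 134  42  13  14   8   9   7   5   7   9  12  12  13  13   7  50 190 209 206 169  90]
167 [211 171  62  13   8   9   5   4  12   8   9  12   8  12   7   9  46 191 208 207 207 207]
168 [205 162  61  10   7   4   9   9  11   8  11  10  10  14  14  10  45 191 205 206 207 207]
169 [200 206  84  13  10  10  10   9   3   8  11  12  15  10  12  11  91 195 207 205 205 207]
170 [195 194  77  12   9   7   2   8   7
[... 1327 characters left out ...]
5  81  62  47  58  32  23  22  22  22  23]
185 [181 179 179 124  86  78  80  81  82  77  70  49  62  69  68  64  33  20  24  21  22  23]
186 [183 180 141 115 114 115 121  88  75  69  39  28  23  51  62  62  32  21  26  23  24  25]
187 [181 139 118 115 115 118 114  97  76  43  25  18  48 111 113  74  34  22  24  22  23  24]
188 [141 118 115 114 113 114  96  73  42  24  23  51  64 144 120  74  61  35  24  26  23  23]
189 [117 111 114 117 114  96  77  43  25  20 123 148 106  92 127  99  69  42  26  20  22  25]
190 [111 116 114 114  97  74  42  24  23 125 171 175 174 175 154 145  93  79  76  65  41  26]
191 [115 117 115  98  75  43  26  23 124 171 177 175 175 175 104  79  79  75  76  79  78 159]
```

The handle has moved out 36 mm; the arm gives about 4 mm under the spring. I'll add the rest and check the side image.

Call:
servo_tool([
  [[-2,0,0,0,0,0],[-4,0,0,0,0,0],[-4,0,0,0,0,0],[-4,0,0,0,0,0],[-4,0,0,0,0,0],[-4,0,0,0,0,0],[-4,0,0,0,0,0],[-4,0,0,0,0,0]],
])

```text
clock: 24.8
eef_pos: [0.5684, -0.2047, 0.0999]
tcp_rot: [-2.255, -2.186, -0.009]
force: [3.4, 7.2, -2.4]
gripper_width: 0.0158
finger_force: 40.0
```

```bash
python3 - <<'E'
from h import *
np.set_printoptions(precision=4,suppress=True,linewidth=200)
s=observe(); print(s["eef_pos"],s["force"],s["gripper_width"],s["finger_force"],R.from_rotvec(s["tcp_rot"]).as_matrix()[:,2])
S=read_camera("side").mean(2).astype(int); S0=np.load("s.npy").mean(2).astype(int)
th=np.radians(-2); c=np.array([.4636,-.0261]); Rm=np.array([[np.cos(th),-np.sin(th)],[np.sin(th),np.cos(th)]])
print("TCP in dispenser",Rm.T@(s["eef_pos"][:2]-c))
W=lambda x,y,z:(*(c+Rm@np.array([x,y])),z)
for out in (0,.036,.038,.04,.042): print(out,"bottom corners px",[px("side",W(.11+a,-.135-out+b,.072)).round(1) for a,b in((-.008,-.007),(-.008,.007),(.008,.007))])
print("home bottom u 273..288")
for v in range(180,192): print(v,S0[v,273:289])
print("now u 279..294")
for v in range(174,187): print(v,S[v,279:295])
E
```

```text
[ 0.5684 -0.2047  0.0999] [ 3.3879  7.2086 -2.3662] 0.015832926069203314 40.014971774071455 [ 0.0035  0.0045 -1.    ]
TCP in dispenser [ 0.111  -0.1748]
0 bottom corners px [array([283.1, 185.9]), array([281. , 188.1]), array([277. , 186.6])]
0.036 bottom corners px [array([288.5, 180.5]), array([286.4, 182.6]), array([282.6, 181.1])]
0.038 bottom corners px [array([288.8, 180.2]), array([286.7, 182.3]), array([282.9, 180.9])]
0.04 bottom corners px [array([289.1, 179.9]), array([287., 182.]), array([283.2, 180.6])]
0.042 bottom corners px [array([289.4, 179.6]), array([287.3, 181.7]), array([283.5, 180.3])]
home bottom u 273..288
180 [195 199 201 158  55   8   5   6   7  84 179 185 178 106  64  61]
181 [178 184 196 159  54   5   9   7   6  86 182 188 114  65  58  61]
182 [171 144 151 150  54  12   8   6   6  82 180 116  65  59  60  61]
183 [138  77 185 159  56   4   6   4   5  84  93  69  58  60  62  61]
184 [ 76 146 193 160  57   7   4   8   6  28  56  61  60  62  63  53]
185 [ 96 165 168 194  75  10   7   9   3  48  83  67  61  63  50  27]
186 [106 165 121 132  52   8   2   7  10 
[... 603 characters left out ...]

177 [207 153 196 203  79   6   8   7   8  44  86  62  50  50  54  55]
178 [183  92 158 199  81   8   7   7   7  21  50  52  53  54  54  39]
179 [209 106  98 167  67   5   4   8   7  47  76  59  55  55  41  26]
180 [209 107  74  79  30   7   7   6   5  91  70  59  55  43  24  20]
181 [210 108  74  78  65  28  10   5  34  88  68  57  61  31  22  21]
182 [210 108 132  93  75  78  79  61  70  75  74  69  63  30  25  22]
183 [210 109  77  79  79  78  80  73  72  76  81  60  61  32  26  22]
184 [178 105  79  78  80  81  82  71  71  78  78  59  60  31  21  25]
185 [140 117  85 109  88  79  74  73  41  25  41  65  63  33  24  20]
186 [117 115 117 118 116  88  73  43  22  19  52  61  63  33  26  21]
```

The handle's displacement in the side view is (6.0,-6.0) px, which matches 40 mm out. The fins read 39–40 mm, so the handle is at the mark and held still. Handing in.

```bash
python3 -c "
from bench import *
s=observe(); print(s['eef_pos'],s['finger_force'],abs(s['qd']).max()); print(sign_off())"
```

```text
[ 0.56843905 -0.20475834  0.09988753] 40.01493316143751 0.0018798061505824375
the job is handed in; nothing more can be done
None
```

I handed the job in at about 25 s on the robot's clock, and no verdict came back: the fitting mould is home on the pin, the other is in the steel wash tray, and the gripper still holds the gate handle at the portion mark to within about 2 mm by the camera readings.

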